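# Latch the contact slide of the loaded test jig

## Task

On the test jig that has the metal module in its bed, push the sprung contact slide by its upright tab towards the module until it is well past its stop pin, without ramming it hard against its end stop, then let it go so that it springs back and latches against the pin at mid travel. Lift nothing, and leave the empty jig's slide, the module and the loose things on the bench where they are.

Things in the scene. Friction and masses are not known exactly. Their poses are not given: they have to be found in the camera images.
- jig_a: contact test jig fixed to the bench: grey metal plate 280 x 130 x 20 mm, a sprung black contact slide on two rods at its middle, a shallow black-walled bed at its +x end. Origin: centre of the plate's underside; x axis = direction in which the slide is pushed (towards the bed), z up. This one has the metal module in its bed.
- jig_b: contact test jig fixed to the bench: grey metal plate 280 x 130 x 20 mm, a sprung black contact slide on two rods at its middle, a shallow black-walled bed at its +x end. Origin: centre of the plate's underside; x axis = direction in which the slide is pushed (towards the bed), z up. This one's bed is empty.
- slide_a (a joint): slide travel (m) on jig_a: 0 home, grows when pushed along the jig's +x, 0.044 end stop. Spring: 6 N at 0 to 13 N at the end, plus about 3 to 6 N to ride over the stop pin. An ear on its left (+y) side presses the pin down and clears it at about 0.025; let go beyond 0.027 it springs back and the pin catches it at about 0.024 (mid position); let go earlier it springs home
- slide_b (a joint): as slide_a, on the empty jig_b; to be left at 0
- tab_a (a point): centre of the rear (-x) push face of the black upright thumb tab on the slide of jig_a, 70 mm above the bench; moves with the slide, axes as the jig's. Tab 46 mm wide (y), 10 mm thick (x), free to push from 48 to 84 mm above the bench (top 86). Behind it: a rod block 40 mm high above the bench, the 20 mm plate, a loose plug at one rear corner
- tab_b (a point): the same point on the empty jig_b
- pin_a (a joint): joint value (m) of the stop pin of jig_a, a 10 mm round-headed steel pin standing 10 mm out of the plate left (+y) of the slide: 0 = up, 0.0095 = pressed fully down; sprung upwards
- module_mid (a point): centre of the loose steel-cased power module, 70 x 80 x 45 mm, 0.5 kg, lying in the bed of jig_a (its top 65 mm above the bench); the slide's four brass blades enter its front slots
- plug_a: loose green terminal plug 16 x 24 x 13 mm lying on the plate of jig_a at its rear left corner (origin: underside centre)
- plug_b: the same, on the plate of jig_b at its rear right corner
- screwdriver: loose screwdriver lying on the bench between the jigs, along x
- tape: loose ring of tape, 70 mm across, 18 mm high, lying flat on the bench
- mug: loose mug, 80 mm across, 90 mm high
- meter: loose handheld meter 150 x 78 x 34 mm lying on the bench
- spray: loose aluminium can, 48 mm across, 130 mm high, standing beyond the jigs

How it is judged:
On the way:
1. the slide of the loaded jig is pushed past its stop pin, which has sprung up behind it (value of joint slide_a above 0.028 m and value of joint pin_a below 0.003 m), for 0.05 s.
At the end, for the whole second after the job is handed in: the loaded jig's slide rests at its mid position (20.5 to 26.5 mm from home) against the raised stop pin (within 3 mm of fully up); the empty jig's slide is home (under 4 mm); the module is within 12 mm and the other loose things within 20 mm of where they started (value of joint slide_a between 0.0205 and 0.0265 m and velocity of joint slide_a between -0.01 and 0.01 m/s and value of joint pin_a below 0.003 m and value of joint slide_b below 0.004 m and distance of each of plug_a, plug_b, screwdriver, tape, mug, meter, spray from where it was at the start of the episode below 0.02 m and distance of module_mid from where it was at the start of the episode below 0.012 m); the robot touches nothing.
It fails at once if the loaded jig is rammed: the fingers press on it with over 40 N (contact force between the fingers and jig_a above 40 N).
It fails at once if the empty jig's slide is pushed more than 8 mm (value of joint slide_b above 0.008 m).
It fails at once if the module is lifted or shifted more than 12 mm (distance of module_mid from where it was at the start of the episode above 0.012 m).
It fails at once if a loose thing on the bench or the jigs is lifted, carried or shifted more than 20 mm (distance of any of plug_a, plug_b, screwdriver, tape, mug, meter, spray from where it was at the start of the episode above 0.02 m).
It also fails if it takes over 38 s, if anything falls off the work surface, if the arm or the gripper's body presses on something with over 40 N, if the wrist force passes 120 N, or if a joint passes its speed limit or range.

## Robot

A 7-joint arm with a two-finger parallel gripper is mounted at the origin on the work surface. World frame = base frame: x ahead of the robot, y to its left, z up, the work surface at z = 0. Lengths are in m, angles in rad, forces in N, time in s.
With the tool pointing down it reaches from about 0.4 to 0.875 m from the base axis. Payload 6.5 kg.
Tool frame: the origin (TCP) lies midway between the tips of the shut fingers; the grasp point (between the pads) lies 19 mm behind it; z points along the fingers, y is the line along which they close (so a half turn about z gives the same grasp; the last joint's range is limited). The gripper opens to 88 mm and grips with 3 to 60 N. Pads are 18 mm wide; open, the fingers measure 123 mm over their backs; the gripper's body (75 mm by 187 mm) begins 45 mm behind the grasp point.
Start: joints at [1.137, 0.536, -0.004, 1.538, 0.003, 1.067, -0.071], TCP at [0.234, -0.607, 0.207] pointing down, gripper open.
Joint ranges: [-2.7, 2.7], [-0.37, 2.16], [-1.27, 1.26], [0.24, 2.4], [-1.31, 4.45], [0.19, 1.91], [-2.76, 2.76]. Speed limits (rad/s): [2.39, 2.39, 3.14, 3.14, 3.14, 3.14, 3.14].

## Interface

Orientations are given as a rotation vector (axis times angle).
In Python, from rig import get_obs, camera, close_job gives the robot as it stands. The module is installed in compiled form; this text tells all that it offers.
- The arm moves only by the tool step_arm, never from a script. Its argument "series" is a list of rows, each an object with "claw": the closure in counts, from 0 (fully open) to 255 (shut); "xyz": the shift along the tool's x, y, z in cm, a list of three; "turn": the turn about the tool's z in degrees. A call has 1 to 12 rows; each row is the pose to reach, as a shift and turn from the pose commanded when the call began, along the tool's axes at that moment; what a row does not reach only later rows make up. A row lasts 1/8 s, in which the tool goes at most 62.5 mm and 10.7 degrees, less where a joint would pass 70% of its speed; a pose out of reach is approached as far as the arm can. A call with a gripper value outside its range is refused whole. The fingers move at their own pace and stop on an object; "force" is the grip in N (left out, the last holds). Time passes only in rows, so rows that repeat a pose let the fingers close. It gives the time, the measured TCP pose, the force, the opening and the grip force at its end, in the units of the state.
- get_obs(): the state, without advancing time (a new reading comes with each control period).
- camera(name): name is "scene" or "top" or "wrist"; returns a dict with "img" (480x640x3 uint8, blue, green, red), "fovy" (degrees; the focal length in pixels is half the picture's height over the tangent of half this angle, whatever the lens; pixels are square), "cx", "cy" (the principal point, pixels), "dist_coeffs" ([k1, k2, p1, p2, k3] as OpenCV has them; the pictures are not rectified), "extrinsics" (4x4, takes a point from world to camera coordinates). Camera axes: x right, y down, z forward; pixel columns grow to the right and rows downward; lengths in m; the calibration is good to about 2 mm. A picture is of the moment at which its call begins. There is no depth.
- close_job(): hands the job in; it is judged then, once.
The state is a dict: "time": time; "joint_pos": joint angles; "dq": joint speeds; "effort": joint torques, N m; "eef_pos": TCP position; "eef_rot": TCP orientation; "contact_force": force on the tool from outside, world axes, zero at the start; "torque": the same for the moment, N m; "grip_width": opening from 0.0 (shut) to 1.0 (fully open); "grip_force": force on a finger pad.
Only numpy, scipy, OpenCV 4.12 (cv2) and the standard library are available. Lean on these libraries where they do the work, as an engineer would, in place of code of your own. Each camera call takes 0.05 s, during which the arm holds its last target. There are 200 camera calls.

## Working session

There is one attempt and no reset: what is moved stays moved. The work goes in short steps, Python scripts to look and compute and a tool call to move; the robot and the scene stay as the last step left them, time stands still between calls to the robot, and variables do not carry over. Pictures are saved under pics/ and viewed, at most 10 in all, crops included, and the job is handed in when it is done.

Besides the shell and the picture viewer there is one more tool, called as name([rows], argument=value, ...), one row to a line, values as JSON. step_arm: Moves the arm, as the interface text tells. Its arguments: {"type":"object","properties":{"series":{"type":"array"},"force":{"type":"number"}},"required":["series"]}

```bash
mkdir -p pics; python3 - <<'E'
from rig import get_obs,camera
import cv2,pickle
o=get_obs();print(o['time'],o['eef_pos'],o['eef_rot'],o['grip_width'],o['contact_force'])
d={n:camera(n) for n in('scene','top')}
pickle.dump(d,open('d.pkl','wb'))
for n in d:
    cv2.imwrite(f'pics/{n}0.png',d[n]['img']);c=d[n];print(n,c['fovy'],c['cx'],c['cy'],c['dist_coeffs'],c['extrinsics'])
E
```

```text
0.0 [ 0.23343429 -0.60595119  0.20596258] [-3.08701457e+00 -5.74279976e-01  7.18392120e-04] 0.9985571117431179 [ 0.59418404 -0.1968825   1.06086993]
scene 44.428808416151924 311.79488276695116 230.5192955264576 [-0.1920696  0.         0.         0.         0.       ] [[ 0.38068324  0.92460145 -0.01387199 -0.19260594]
 [ 0.61019293 -0.262448   -0.74751966 -0.28323583]
 [-0.69479843  0.27610361 -0.66409482  1.96750421]
 [ 0.          0.          0.          1.        ]]
top 50.084957310649735 323.1819144399277 237.5141395042326 [-0.00129273  0.          0.          0.          0.        ] [[-0.00696774 -0.99988691  0.0133273  -0.00591307]
 [-0.98459411  0.00453133 -0.17479677  0.56093535]
 [ 0.17471661 -0.01433992 -0.98451433  1.14000185]
 [ 0.          0.          0.          1.        ]]
```

View pics/top0.png

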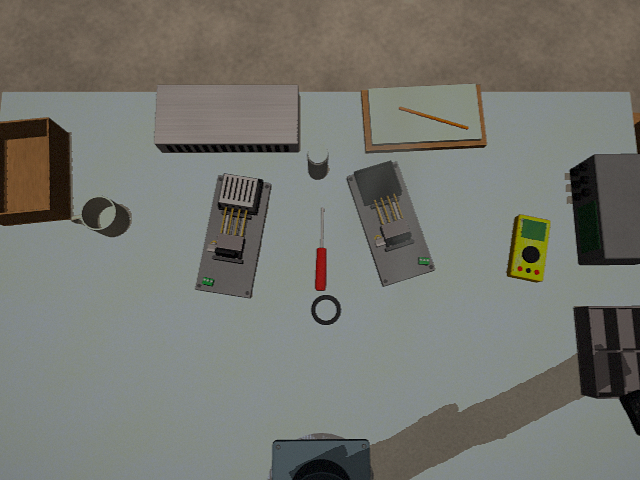

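View pics/scene0.png

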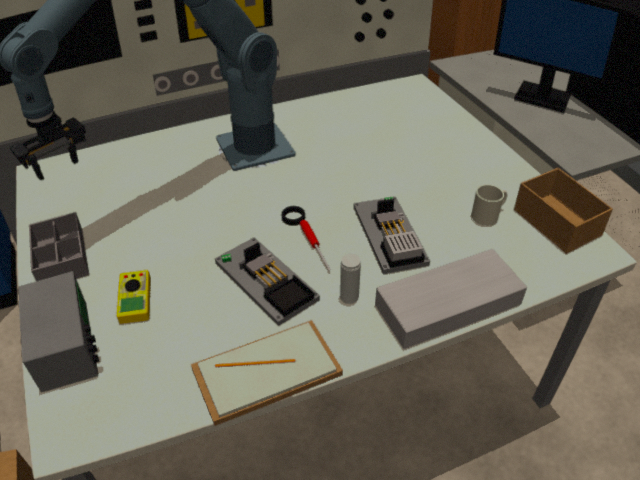

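The loaded jig is the left one in the top view, with its plate around (233,236) and the module at (240,192). The empty jig is at (390,222). The tab is near (231,245). Next I'll measure the plate by mask.

```bash
cat > h.py <<'E'
import numpy as np,cv2
def K(c):
    f=240/np.tan(np.radians(c['fovy']/2));return np.array([[f,0,c['cx']],[0,f,c['cy']],[0,0,1]])
def ray(c,p,z):
    u=cv2.undistortPoints(np.array(p,float).reshape(-1,1,2),K(c),np.array(c['dist_coeffs'])).reshape(-1,2)
    E=c['extrinsics'];R,t=E[:3,:3],E[:3,3];o=-R.T@t
    d=np.c_[u,np.ones(len(u))]@R
    return o+d*((z-o[2])/d[:,2])[:,None]
def proj(c,P):
    E=c['extrinsics'];return cv2.projectPoints(np.array(P,float).reshape(-1,3),cv2.Rodrigues(E[:3,:3])[0],E[:3,3],K(c),np.array(c['dist_coeffs']))[0].reshape(-1,2)
E
python3 - <<'E'
import pickle;from h import *
d=pickle.load(open('d.pkl','rb'));c=d['top'];im=c['img']
r=im[165:305,185:285]
print(im[230,180],im[270,215],im[200,214],im[280,240])
m=(r.max(2)<130).astype(np.uint8)
m=cv2.morphologyEx(m,cv2.MORPH_CLOSE,np.ones((9,9)))
cn=max(cv2.findContours(m,0,1)[0],key=cv2.contourArea)
b=cv2.boxPoints(cv2.minAreaRect(cn))+[185,165];print(b)
print(ray(c,b,.02))
cv2.imwrite('pics/t1.png',np.hstack([cv2.resize(r,None,fx=4,fy=4,interpolation=2),cv2.cvtColor(cv2.resize(m*255,None,fx=4,fy=4),8)]))
E
```

```text
[142 143 136] [84 87 90] [81 82 87] [88 90 92]
[[194.39199829 289.34401703]
 [216.05599976 170.19200325]
 [272.99200439 180.54399872]
 [251.32800293 299.6960144 ]]
[[0.44513927 0.29064792 0.02      ]
 [0.73301376 0.24889161 0.02      ]
 [0.70659394 0.11081319 0.02      ]
 [0.42039554 0.15811429 0.02      ]]
```

View pics/t1.png

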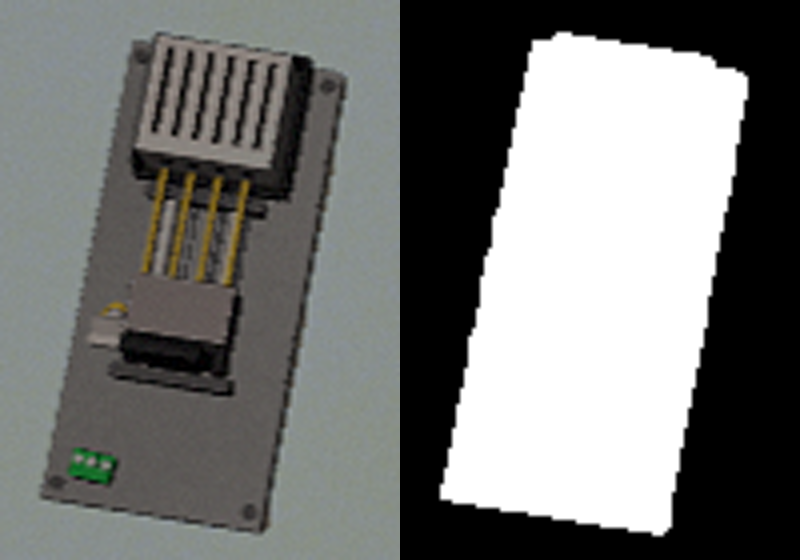

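```bash
python3 - <<'E'
import pickle;from h import *
from rig import get_obs
d=pickle.load(open('d.pkl','rb'));c=d['top']
p=np.array([[40,497],[265,531],[346,75],[132,42]])/4+[185,165]
P=ray(c,p,.02);print(P, [np.linalg.norm(P[i]-P[i-1]) for i in range(4)])
ce=P.mean(0);ax=(P[2]+P[3]-P[0]-P[1])[:2];yaw=np.arctan2(ax[1],ax[0]);print('centre',ce,'yaw',np.degrees(yaw))
E=c['extrinsics'];print('cam',-E[:3,:3].T@E[:3,3])
# tab candidates: black strip corners at several heights, in jig frame
q=np.array([[122,333],[213,345],[120,358],[212,374]])/4+[185,165]
R=np.array([[np.cos(yaw),np.sin(yaw)],[-np.sin(yaw),np.cos(yaw)]])
for z in(.048,.07,.086):print(z,((ray(c,q,z)-ce)[:,:2]@R.T).round(4).tolist())
o=get_obs();print(cv2.Rodrigues(np.array(o['eef_rot']))[0].round(3))
# scene crop of jig a
s=d['scene']['img'][180:285,335:445];cv2.imwrite('pics/s1.png',cv2.resize(s,None,fx=5,fy=5,interpolation=2))
E
```

```text
[[0.44534907 0.28924696 0.02      ]
 [0.42488844 0.15837317 0.02      ]
 [0.69858168 0.11433138 0.02      ]
 [0.71964701 0.24380825 0.02      ]] [np.float64(0.27803603991604664), np.float64(0.13246352982992785), np.float64(0.2772141198520365), np.float64(0.13117930175855333)]
centre [0.57211655 0.20143994 0.02      ] yaw -9.273881059017269
cam [0.35307518 0.00789335 1.22047665]
0.048 [[-0.0405, 0.0315], [-0.0392, -0.0214], [-0.055, 0.0299], [-0.0559, -0.024]]
0.07 [[-0.0433, 0.0266], [-0.042, -0.0253], [-0.0574, 0.025], [-0.0583, -0.0278]]
0.086 [[-0.0452, 0.0231], [-0.044, -0.0281], [-0.0592, 0.0215], [-0.0601, -0.0305]]
[[ 0.933  0.36  -0.001]
 [ 0.36  -0.933  0.001]
 [-0.    -0.002 -1.   ]]
```

View pics/s1.png

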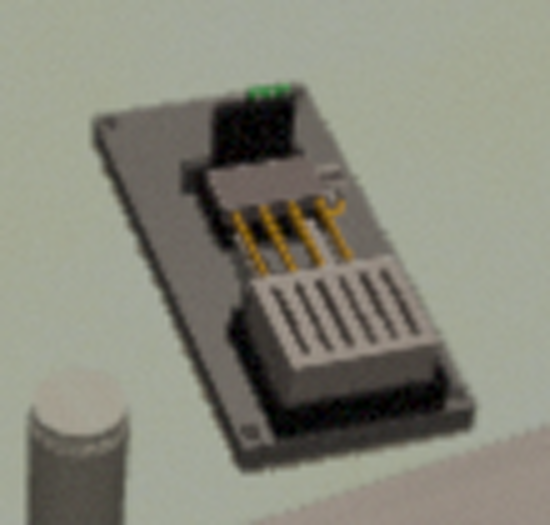

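Tab rear face is about jig x = -0.055 and y ≈ 0, with the jig centre at (0.572, 0.201) and yaw -9.3°. I'll move to a high point behind the tab with the fingers shut.

step_arm([
  {"claw": 255, "xyz": [15, -5, 0], "turn": 10},
  {"claw": 255, "xyz": [30, -10, 0], "turn": 20},
  {"claw": 255, "xyz": [30, -10, 0], "turn": 30.4},
  {"claw": 255, "xyz": [30.5, -10, 0], "turn": 30.4},
  {"claw": 255, "xyz": [30.5, -10, 0], "turn": 30.4},
  {"claw": 255, "xyz": [30.5, -10, 0], "turn": 30.4},
  {"claw": 255, "xyz": [52.9, -67.7, 0], "turn": 30.4},
  {"claw": 255, "xyz": [52.9, -67.7, 0], "turn": 30.4},
  {"claw": 255, "xyz": [52.9, -67.7, 0], "turn": 30.4},
  {"claw": 255, "xyz": [52.9, -67.7, 0], "turn": 30.4},
  {"claw": 255, "xyz": [52.9, -67.7, 0], "turn": 30.4},
  {"claw": 255, "xyz": [52.9, -67.7, 0], "turn": 30.4},
], force=30)

```text
time: 1.6
eef_pos: [0.4828, -0.0277, 0.2068]
eef_rot: [3.131, -0.258, 0.0]
contact_force: [1.4, -0.1, 0.0]
grip_width: 0.007
grip_force: 0.0
```

step_arm([
  {"claw": 255, "xyz": [-4, -24.1, 0], "turn": 0},
  {"claw": 255, "xyz": [-4, -24.1, 0], "turn": 0},
  {"claw": 255, "xyz": [-4, -24.1, 0], "turn": 0},
  {"claw": 255, "xyz": [-4, -24.1, 0], "turn": 0},
  {"claw": 255, "xyz": [-4, -24.1, 0], "turn": 0},
  {"claw": 255, "xyz": [-4, -24.1, 0], "turn": 0},
  {"claw": 255, "xyz": [-4, -24.1, 0], "turn": 0},
  {"claw": 255, "xyz": [-4, -24.1, 0], "turn": 0},
])

```text
time: 2.6
eef_pos: [0.4832, 0.2142, 0.2068]
eef_rot: [3.13, -0.259, 0.0]
contact_force: [0.6, 0.1, 0.7]
grip_width: 0.004
grip_force: 0.0
```

```bash
python3 - <<'E'
from rig import get_obs,camera
import cv2,pickle
o=get_obs();print(o['time'],o['eef_pos'],o['eef_rot'],o['contact_force'],o['joint_pos'])
d={n:camera(n) for n in('wrist','scene')};pickle.dump(d,open('d2.pkl','wb'))
cv2.imwrite('pics/w2.png',d['wrist']['img'])
print(d['wrist']['extrinsics'],d['wrist']['fovy'])
E
```

```text
2.6 [0.48321859 0.21418239 0.20683185] [ 3.13033549e+00 -2.59132829e-01  1.84923601e-04] [0.61986953 0.0700486  0.70228662] [-0.3174989   0.34166031 -0.22867167  1.84903839  0.09338726  0.96140898
 -2.32292716]
[[-1.65046017e-01 -9.86285861e-01  1.13312288e-04  2.90934729e-01]
 [-9.45665726e-01  1.58281234e-01  2.84013001e-01  3.83196496e-01]
 [-2.80135943e-01  4.67680590e-02 -9.58820422e-01  5.14919942e-01]
 [ 0.00000000e+00  0.00000000e+00  0.00000000e+00  1.00000000e+00]] 64.90279087867951
```

View pics/w2.png

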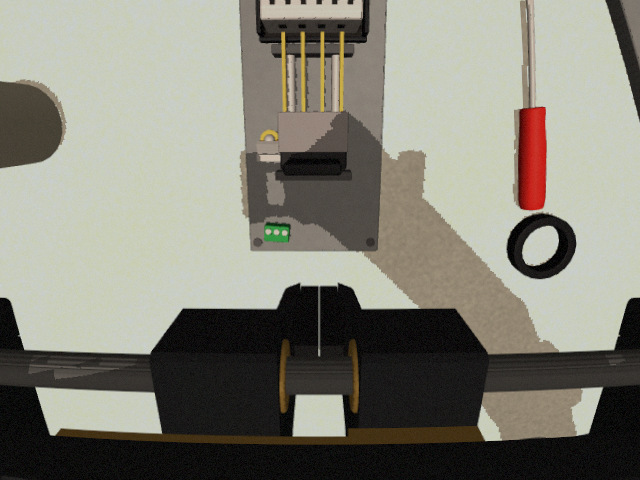

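Wrist view: tab is around (314,165), with its edges at columns ~281 and 347. Plate rear corners are (250,250) and (379,250). I'll refine from these.

```bash
python3 - <<'E'
import pickle;from h import *
c=pickle.load(open('d2.pkl','rb'))['wrist']
P=ray(c,[[250,250],[379,250],[241,0],[386,0]],.02)
print(P);e=P[1]-P[0];print(np.linalg.norm(e),np.degrees(np.arctan2(e[0],-e[1])), 'left',np.degrees(np.arctan2(*(P[2]-P[0])[1::-1])),'right',np.degrees(np.arctan2(*(P[3]-P[1])[1::-1])))
t=np.array([.4832,.2142]);a=np.radians(-9.4);R=np.array([[np.cos(a),np.sin(a)],[-np.sin(a),np.cos(a)]])
m=P[:2].mean(0)[:2]; print('rear mid rel tcp',(m-t)@R.T)
for z in(.045,.086):
  print(z,((ray(c,[[281,152],[347,152],[281,161],[347,161],[283,173],[345,173]],z)[:,:2]-t)@R.T).round(4).tolist())
im=c['img'][130:190,240:390];cv2.imwrite('pics/w2c.png',cv2.resize(im,None,fx=5,fy=5,interpolation=2))
E
```

```text
[[0.44704408 0.2911867  0.02      ]
 [0.42532671 0.16139255 0.02      ]
 [0.67376648 0.2511929  0.02      ]
 [0.65264168 0.12598378 0.02      ]]
0.1315985076207111 -9.498833421876341 left -10.004050425807122 right -8.853790661685784
rear mid rel tcp [-0.04835785  0.00424858]
0.045 [[0.0511, 0.0331], [0.051, -0.0252], [0.0432, 0.0333], [0.0431, -0.0253], [0.0326, 0.0318], [0.0325, -0.0237]]
0.086 [[0.0537, 0.0291], [0.0536, -0.0222], [0.0468, 0.0293], [0.0467, -0.0223], [0.0374, 0.0279], [0.0373, -0.0209]]
```

View pics/w2c.png

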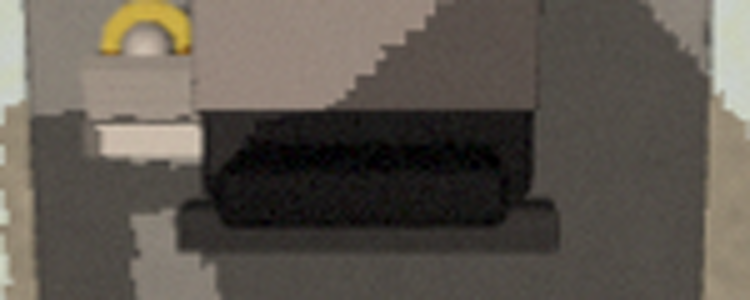

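The rear face of the tab is about 36 mm ahead of the TCP and 5 mm to its left. I'll descend, then look at the force.

step_arm([
  {"claw": 255, "xyz": [0, -0.5, 5], "turn": 0},
  {"claw": 255, "xyz": [0, -0.5, 10], "turn": 0},
  {"claw": 255, "xyz": [0, -0.5, 13], "turn": 0},
  {"claw": 255, "xyz": [0, -0.5, 15], "turn": 0},
  {"claw": 255, "xyz": [0, -0.5, 15.3], "turn": 0},
  {"claw": 255, "xyz": [0, -0.5, 15.3], "turn": 0},
  {"claw": 255, "xyz": [0.7, -0.5, 15.3], "turn": 0},
  {"claw": 255, "xyz": [1.4, -0.5, 15.3], "turn": 0},
  {"claw": 255, "xyz": [1.4, -0.5, 15.3], "turn": 0},
  {"claw": 255, "xyz": [1.4, -0.5, 15.3], "turn": 0},
])

```text
time: 3.95
eef_pos: [0.4975, 0.2184, 0.0539]
eef_rot: [-3.131, 0.256, 0.0]
contact_force: [0.2, -0.6, 0.4]
grip_width: 0.001
grip_force: 0.0
```

```bash
python3 - <<'E'
from rig import get_obs,camera
import cv2
o=get_obs();print(o['time'],o['eef_pos'],o['contact_force'])
im=camera('wrist')['img'];cv2.imwrite('pics/w3.png',im)
E
```

```text
3.95 [0.49746654 0.21840206 0.05387867] [ 0.15730641 -0.59792923  0.39270748]
```

View pics/w3.png

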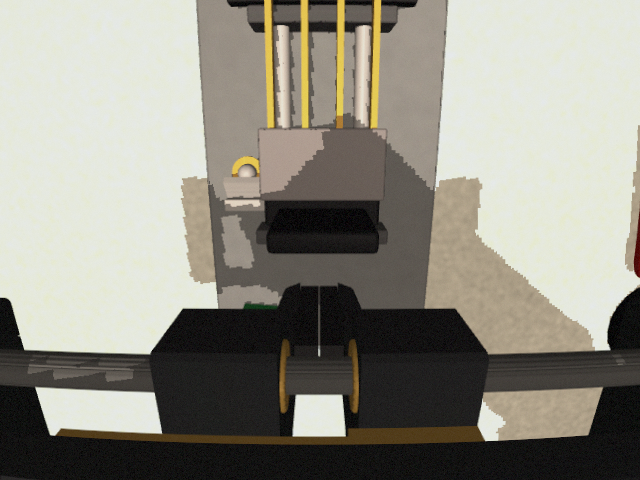

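The fingers are lined up with the tab: finger column 319, tab column 322, rear top edge at row ~252. I'll feel for contact.

step_arm([
  {"claw": 255, "xyz": [0.4, 0, 0], "turn": 0},
  {"claw": 255, "xyz": [0.8, 0, 0], "turn": 0},
  {"claw": 255, "xyz": [1.0, 0, 0], "turn": 0},
  {"claw": 255, "xyz": [1.2, 0, 0], "turn": 0},
  {"claw": 255, "xyz": [1.4, 0, 0], "turn": 0},
  {"claw": 255, "xyz": [1.4, 0, 0], "turn": 0},
])

```text
time: 4.75
eef_pos: [0.5104, 0.2163, 0.0535]
eef_rot: [3.131, -0.255, -0.003]
contact_force: [-1.7, -0.1, 0.4]
grip_width: 0.004
grip_force: 1.4
```

step_arm([
  {"claw": 255, "xyz": [0.3, 0, 0], "turn": 0},
  {"claw": 255, "xyz": [0.6, 0, 0], "turn": 0},
  {"claw": 255, "xyz": [0.9, 0, 0], "turn": 0},
  {"claw": 255, "xyz": [1.2, 0, 0], "turn": 0},
  {"claw": 255, "xyz": [1.5, 0, 0], "turn": 0},
  {"claw": 255, "xyz": [1.5, 0, 0], "turn": 0},
])

```text
time: 5.5
eef_pos: [0.5218, 0.2143, 0.0531]
eef_rot: [3.13, -0.252, -0.011]
contact_force: [-10.8, 1.4, 5.0]
grip_width: 0.005
grip_force: 5.5
```

step_arm([
  {"claw": 255, "xyz": [0.3, 0, 0], "turn": 0},
  {"claw": 255, "xyz": [0.6, 0, 0], "turn": 0},
  {"claw": 255, "xyz": [0.9, 0, 0], "turn": 0},
  {"claw": 255, "xyz": [1.2, 0, 0], "turn": 0},
  {"claw": 255, "xyz": [1.5, 0, 0], "turn": 0},
  {"claw": 255, "xyz": [1.8, 0, 0], "turn": 0},
  {"claw": 255, "xyz": [1.8, 0, 0], "turn": 0},
])

```text
time: 6.38
eef_pos: [0.5401, 0.2114, 0.0531]
eef_rot: [3.13, -0.253, -0.01]
contact_force: [-9.6, 0.5, 5.0]
grip_width: 0.008
grip_force: 5.1
```

```bash
python3 - <<'E'
from rig import get_obs,camera
import cv2
o=get_obs();print(o['time'],o['eef_pos'],o['contact_force'])
im=camera('wrist')['img'];cv2.imwrite('pics/w4.png',im)
E
```

```text
6.375 [0.54013084 0.21138971 0.05311864] [-9.63256661  0.47069215  4.98558054]
```

View pics/w4.png

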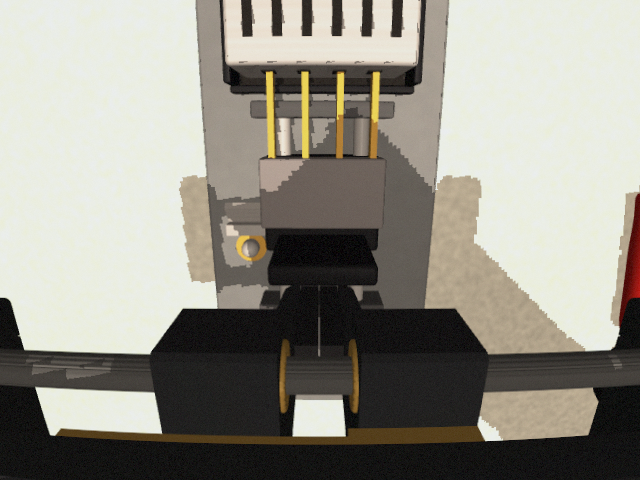

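The pin at (251,247) now stands clear behind the ear, and travel is about 30 mm. I'll go 3 mm further, hold, then withdraw.

step_arm([
  {"claw": 255, "xyz": [0.2, 0, 0], "turn": 0},
  {"claw": 255, "xyz": [0.4, 0, 0], "turn": 0},
  {"claw": 255, "xyz": [0.4, 0, 0], "turn": 0},
  {"claw": 255, "xyz": [0.4, 0, 0], "turn": 0},
])

```text
time: 6.92
eef_pos: [0.5437, 0.2107, 0.0531]
eef_rot: [3.13, -0.253, -0.011]
contact_force: [-10.7, 0.3, 5.1]
grip_width: 0.011
grip_force: 5.5
```

step_arm([
  {"claw": 255, "xyz": [-0.3, 0, 0], "turn": 0},
  {"claw": 255, "xyz": [-0.6, 0, 0], "turn": 0},
  {"claw": 255, "xyz": [-0.9, 0, 0], "turn": 0},
  {"claw": 255, "xyz": [-1.3, 0, 0], "turn": 0},
  {"claw": 255, "xyz": [-2, 0, 0], "turn": 0},
  {"claw": 255, "xyz": [-3, 0, 0], "turn": 0},
  {"claw": 255, "xyz": [-3, 0, 0], "turn": 0},
  {"claw": 255, "xyz": [-3, 0, -3], "turn": 0},
  {"claw": 255, "xyz": [-3, 0, -7], "turn": 0},
  {"claw": 255, "xyz": [-3, 0, -10], "turn": 0},
  {"claw": 255, "xyz": [-3, 0, -10], "turn": 0},
])

```text
time: 8.3
eef_pos: [0.5203, 0.2157, 0.1562]
eef_rot: [-3.129, 0.256, -0.008]
contact_force: [0.6, -0.2, 0.2]
grip_width: 0.004
grip_force: 0.0
```

```bash
python3 - <<'E'
from rig import get_obs,camera
import cv2
o=get_obs();print(o['time'],o['eef_pos'],o['contact_force'])
im=camera('wrist')['img'];cv2.imwrite('pics/w5.png',im)
E
```

```text
8.3 [0.52027683 0.21569254 0.15623066] [ 0.62472374 -0.24299376  0.18374759]
```

View pics/w5.png

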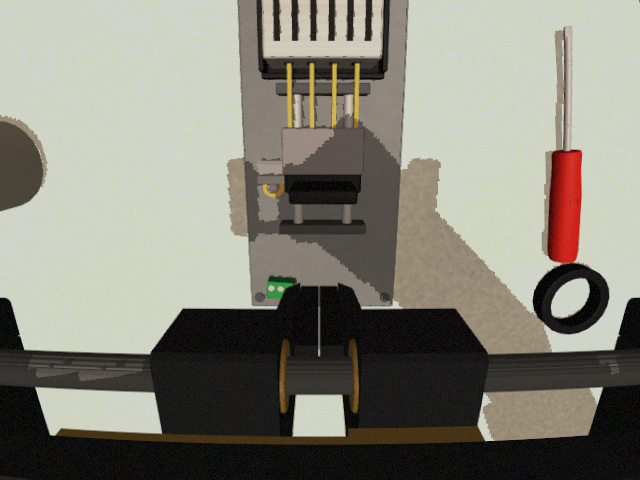

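The slide is latched with its ear against the raised pin at (272,190). The rods show between the tab and the rod block, the plug hasn't moved, and the arm is clear. Handing in.

```bash
python3 -c "
from rig import close_job;print(close_job())"
```

```text
the job is handed in; nothing more can be done
None
```

I pushed jig_a's slide to about 33 mm of travel (estimated from the arm's position) and let it go. It sprang back against the raised stop pin, the arm is clear, and the job is handed in; no verdict came back.

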